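# Hang a brass collar on the jig tree

### The arm

A 6-joint arm with a two-finger parallel gripper is mounted at the origin on the work surface. World frame = base frame: x ahead of the robot, y to its left, z up, the work surface at z = 0. Lengths are in m, angles in degrees, forces in N, time in s.
With the tool pointing down it reaches from about 0.3 to 0.75 m from the base axis. Payload 8.5 kg.
Tool frame: the origin (TCP) lies midway between the tips of the shut fingers; the grasp point (between the pads) lies 19 mm behind it (env.tcp_to_grasp is the z of the grasp point in the tool frame, in m); z points along the fingers, y is the line along which they close (so a half turn about z gives the same grasp; the last joint's range is limited). The gripper opens to 85 mm and grips with 20 to 120 N. Pads are 22 mm wide; open, the fingers measure 114 mm over their backs; the gripper's body (76 mm by 85 mm) begins 54 mm behind the grasp point. The pads swing forward as they close: fully open they stand 13 mm farther back than shut.
Start: joints at [-76.106, 21.807, 74.336, -0, 83.858, -12.336], TCP at [0.243, -0.493, 0.231] pointing down, gripper open.
Joint ranges: [-178.18, 178.18], [-50.72, 133.34], [12.68, 142.11], [-81.47, 261.47], [9.98, 163.14], [-165.26, 165.26]. Speed limits (degrees/s): [136.94, 136.94, 180, 180, 180, 180].

### API

Orientations are given as a 3x3 rotation matrix whose columns are the frame's x, y, z axes.
In Python, from rig import env, imaging, job, models gives the robot as it stands. The module is installed in compiled form; this text tells all that it offers.
- The arm moves only by the tool jog_arm, never from a script. Its argument "plan" is text: rows parted by semicolons, each of 7 numbers parted by spaces: the turn, a rotation vector about the tool's x, y, z in degrees, then the shift along the tool's x, y, z in cm, then the closure in counts, from 0 (fully open) to 255 (shut). In form: rx ry rz x y z claw; .... A call has 1 to 10 rows; each row shifts and turns the commanded pose from where the row before left it, along the tool's axes as they then stand; what a row does not reach is not made up. A row lasts 1/12 s, in which the tool goes at most 41.7 mm and 7.16 degrees, less where a joint would pass 70% of its speed; a pose out of reach is approached as far as the arm can. A call with a gripper value outside its range is refused whole. The fingers move at their own pace and stop on an object; "grip_force" is the grip in N (left out, the last holds). Time passes only in rows, so rows that do not move let the fingers close. It gives the time, the measured TCP pose, the force, the opening and the grip force at its end, in the units of the state.
- env.observe(): the state, without advancing time (a new reading comes with each control period).
- imaging.get_image(name): name is "side" or "top"; returns a dict with "pixels" (384x512x3 uint8, red, green, blue), "depth" (384x512 float32, m along the optical axis (not along the pixel's ray), 0 where there is no reading), "fov_y" (degrees; the focal length in pixels is half the picture's height over the tangent of half this angle, whatever the lens; pixels are square), "cx", "cy" (the principal point, pixels), "world_from_camera" (4x4, takes a point from camera to world coordinates). Camera axes: x right, y down, z forward; pixel columns grow to the right and rows downward; lengths in m; the calibration is good to about 2 mm. A picture is of the moment at which its call begins.
- job.close_job(): hands the job in; it is judged then, once.
Trained networks look in the newest picture that a camera, given by its name, has taken for a name from the list of things; names that differ only in an ending like _2 or _b are one class to them, and where a whole thing is asked for, a point or a joint stands for the part that bears it (a point fixed in the world has none). Each returns a list of dicts, best first, with "confidence" (0 to 1); they miss things now and then, are a little off and sometimes report something else, mostly with a low value. They report only what shows in the picture. A call takes as long as a camera call. They do not tell look-alikes from the thing itself.
- models.outline_of(camera, query): "region" (384x512 bool, what is visible of it) and "bbox" ([centre column, centre row, width, height] in pixels, round what is visible of it).
- models.tip_of(camera, query): "at" ([column, row] in pixels: a listed point, or the origin of a listed thing).
The state is a dict: "time_s": time; "q": joint angles; "qvel": joint speeds; "joint_efforts": joint torques, N m; "position": TCP position; "tool_rot": TCP orientation; "ft_force": force on the tool from outside, world axes, zero at the start; "wrist_torque": the same for the moment, N m; "grip_width": finger opening in m; "gripper_force": force on a finger pad.
Only numpy, scipy, OpenCV 4.12 (cv2) and the standard library are available. Lean on these libraries where they do the work, as an engineer would, in place of code of your own. Each camera call takes 0.05 s, during which the arm holds its last target. There are 200 camera calls.

### The job

Turn the jig tree until one of its two empty branches stands over the brass pointer of the base. Then hang the loose brass chimney collar on that branch: push it over the white nylon bobbin right down flat on the shoulder, so that both spring balls snap out again above it, feeling your way and never forcing it (about 40 N would mar the nylon). Leave the jar, the chimney and the spatula as they are, and let go.

Things in the scene. Friction and masses are not known exactly. Their poses are not given: they have to be found in the camera images.
- tree_base: Fixed round cast-iron base of the jig tree, 230 mm across; origin at its centre on the bench, z up. A brass pointer tongue on the bench sticks out along its -x axis (the loading side, roughly towards the robot) to 190 mm from the centre.
- tree (a joint): Angle of the turning tree on its base (rad, positive counter-clockwise from above, no end stops). 0: empty branch A over the pointer; 3.1416: empty branch B over the pointer. Stiff bearing, about 0.2 N m of friction, stays where left.
- tree_foot (a point): Point on the turning axis at bench height; its frame turns with the tree. Four branches at 90 degrees: A along -x and B along +x are empty, those along y already carry collars. The crown (arms, bobbins and handle as one) is clamped on the mast by hand anywhere from 15 mm below to 15 mm above the heights given here; its true height is not reported: feel or see it.
- handle (a point): Nominal centre of the flat top of the turning handle, 271 mm above the bench (true height up to 15 mm off with the crown). The handle is a dark wooden bar on top of the mast, 76 mm long along x, 20 mm wide along y, 26 mm tall. x along the branches A and B.
- branch_a (a point): Nominal centre of the upper face of the shoulder of branch A's white nylon bobbin, 120 mm from the turning axis, 170 mm high: right in plan, up to 15 mm off in height with the crown. The bobbin's axis leans outward, 25 degrees from vertical. Along it: shoulder disc 52 mm across, then a plug 42 mm across and 30 mm long, then a nose narrowing to 22 mm at 46 mm from the shoulder.
- branch_b (a point): The like point of branch B's bobbin, across the mast, leaning outward likewise.
- catch_a1 (a joint): Spring ball in branch A's bobbin, 8 mm across, on one tangential side, centred 20.2 mm along the bobbin's axis from the shoulder. 0: out, 3.5 mm proud of the plug; up to 0.004 m: pressed in. A collar flat on the shoulder lies just below the ball, which is then out. Pressing a collar past the two balls takes about 10 to 15 N.
- catch_a2 (a joint): The like ball on the other side of branch A's bobbin.
- catch_b1 (a joint): The like ball in branch B's bobbin.
- catch_b2 (a joint): The like ball on the other side of branch B's bobbin.
- collar: Loose brass chimney collar: plain ring, 54 mm outer diameter (a rolled bead of 56 mm at the top), 46 mm bore, 16 mm high, about 75 g, lying flat on the bench; origin at the centre of its underside, z up along the ring axis.
- jar: Squat blue glass jar with cork stopper, 72 mm across, 76 mm tall, standing; bystander. Origin under its centre.
- chimney: Red-painted tin lamp chimney, open tube, 76 mm across at most, 180 mm tall, standing; bystander. Origin under its centre.
- spatula: Bone spatula lying on the bench, 170 mm long along its x, 24 mm wide, 7 mm thick; bystander. Origin under its middle.
Not all that is in view belongs to the job. Of the things like the collar, leave any that is black or purple; of the rest the smaller one is meant.

How it is judged:
By the outcome, as a careful person would: the job done as asked, in the order asked, and still so for the second after the job is handed in, with the robot touching nothing.
It also fails if it takes over 72 s, if anything falls off the work surface, if the arm or the gripper's body presses on something with over 40 N, if the wrist force passes 120 N, or if a joint passes its speed limit or range.

## Working session

There is one attempt and no reset: what is moved stays moved. The work goes in short steps, Python scripts to look and compute and a tool call to move; the robot and the scene stay as the last step left them, time stands still between calls to the robot, and variables do not carry over. Pictures are saved under pics/ and viewed, at most 10 in all, crops included, and the job is handed in when it is done.

Besides the shell and the picture viewer there is one more tool, called after ">>>" as name(argument=value, ...), one argument or row to a line, values as JSON. jog_arm: Moves the arm, as the interface text tells. Its arguments: {"type":"object","properties":{"plan":{"type":"string"},"grip_force":{"type":"number"}},"required":["plan"]}

```bash
mkdir -p pics
cat > h.py <<'E'
import numpy as np, cv2
from rig import env, imaging, job, models
def cam(n):
    im=imaging.get_image(n); im['f']=192/np.tan(np.radians(im['fov_y'])/2); return im
def cloud(im):
    d=im['depth']; v,u=np.mgrid[:384,:512]
    P=np.stack([(u-im['cx'])/im['f']*d,(v-im['cy'])/im['f']*d,d],-1)
    M=im['world_from_camera']; W=P@M[:3,:3].T+M[:3,3]; W[d==0]=np.nan; return W
def proj(im,p):
    M=im['world_from_camera']; c=(np.asarray(p)-M[:3,3])@M[:3,:3]
    return im['cx']+im['f']*c[...,0]/c[...,2], im['cy']+im['f']*c[...,1]/c[...,2]
def save(im,name,box=None,s=1):
    p=im['pixels'][...,::-1]
    if box: p=p[box[1]:box[3],box[0]:box[2]]
    cv2.imwrite('pics/'+name,cv2.resize(p,None,fx=s,fy=s,interpolation=cv2.INTER_CUBIC))
E
python3 - <<'E'
from h import *
np.set_printoptions(precision=4,suppress=True)
ims={n:cam(n) for n in('side','top')}
c=np.hstack([ims[n]['pixels'][...,::-1] for n in ims]); cv2.imwrite('pics/a.png',cv2.resize(c,(800,300)))
save(ims['top'],'top.png',s=1.5); save(ims['side'],'side.png',s=1.5)
for n in ims:
    print(n,ims[n]['world_from_camera'],ims[n]['fov_y'])
    W=cloud(ims[n])
    for q in ['tree_base','tree','handle','branch_a','collar','jar','chimney','spatula']:
        for r in models.outline_of(n,q)[:4]:
            print(q,'%.2f'%r['confidence'],np.round(r['bbox']),np.nanmedian(W[r['region']],0))
    for q in ['tree_base','tree_foot','handle','branch_a','branch_b','collar']:
        for r in models.tip_of(n,q)[:3]:
            u,v=np.round(r['at']).astype(int); print('tip',q,'%.2f'%r['confidence'],r['at'],W[v,u] if 0<=v<384 and 0<=u<512 else '')
E
```

```text
side [[ 0.9992 -0.0109  0.0385  0.5349]
 [-0.0385 -0.5263  0.8495 -1.0313]
 [ 0.011  -0.8503 -0.5263  0.7893]
 [ 0.      0.      0.      1.    ]] 50.6304161973209
tree_base 0.93 [272. 204. 104. 101.] [ 0.6206 -0.003   0.026 ]
tree_base 0.30 [221. 172.  17.  20.] [0.4342 0.3117 0.0413]
tree 0.55 [279. 187.  91.  67.] [0.622  0.0102 0.1687]
handle 0.82 [281. 185.  88.  70.] [0.6209 0.0059 0.1723]
branch_a 0.58 [280. 186.  91.  73.] [0.6214 0.006  0.1727]
collar 0.92 [184. 307.  23.  30.] [ 0.3695 -0.316   0.0164]
collar 0.67 [233. 307.  22.  20.] [ 0.4909 -0.3201  0.0122]
collar 0.65 [254. 345.  33.  33.] [ 0.5475 -0.4299  0.0165]
collar 0.60 [238. 280.  17.  20.] [ 0.5075 -0.2169  0.012 ]
jar 0.50 [300. 314.  71.  12.] [ 0.6412 -0.3461  0.005 ]
chimney 0.96 [284. 153.  17.  46.] [0.6748 0.3377 0.1251]
spatula 0.65 [273. 202. 103.  98.] [ 0.618  -0.0055  0.0312]
spatula 0.57 [301. 315.  72.  11.] [ 0.6499 -0.3462  0.0046]
tip tree_base 0.95 [278.6, 228.6] [ 0.6296 -0.0261  0.0254]
tip handle 0.70 [279.8, 152.4] [0.6294 0.0322 0.2619]
tip branch_a 0.92 [255.6, 199.4] [ 0.5562 -0.1119  0
[... 1080 characters left out ...]
482 0.1059]
spatula 0.73 [344. 176.  11.  48.] [ 0.639  -0.3451  0.0063]
spatula 0.67 [239. 180.  86.  87.] [0.6149 0.0187 0.1846]
spatula 0.17 [133. 173.  30.  29.] [0.6622 0.3449 0.1093]
tip tree_base 0.64 [235.7, 188.9] [0.6116 0.0287 0.0588]
tip handle 0.55 [242.7, 171.2] [0.6534 0.0031 0.1429]
tip branch_a 0.75 [270.9, 198.8] [ 0.5543 -0.0775  0.2024]
tip branch_a 0.57 [205.8, 161.9] [0.6759 0.1139 0.1797]
tip branch_b 0.75 [270.9, 198.8] [ 0.5543 -0.0775  0.2024]
tip branch_b 0.57 [205.8, 161.9] [0.6759 0.1139 0.1797]
tip collar 0.74 [340.2, 264.0] [ 0.3555 -0.3147  0.0017]
tip collar 0.67 [307.2, 220.5] [ 0.5072 -0.2105  0.0019]
tip collar 0.56 [338.0, 225.1] [ 0.4871 -0.316   0.0023]
```

View pics/top.png

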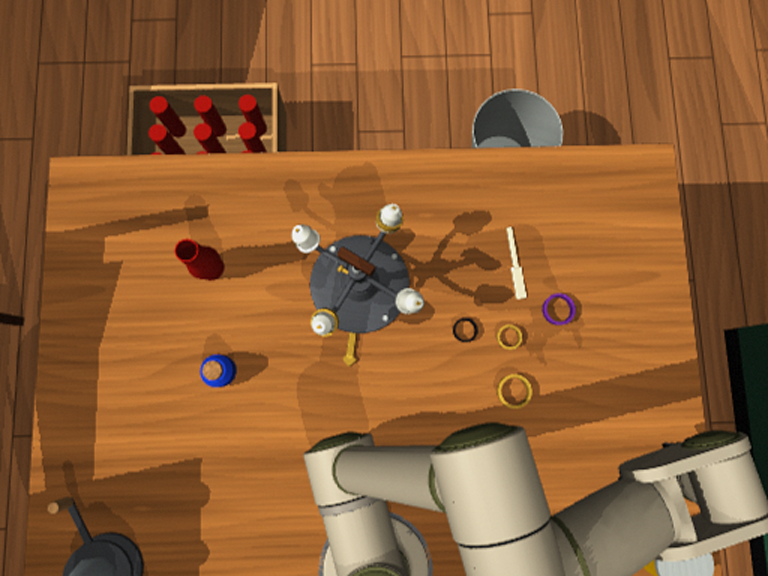

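View pics/side.png

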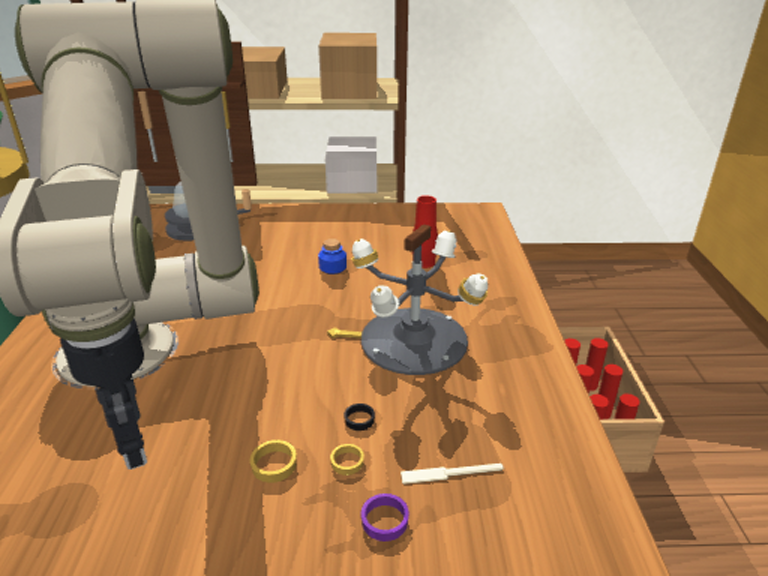

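The four rings in the top picture (1.5x) are black at (465,329), small brass at (510,336), large brass at (515,390) and purple at (559,309). Black and purple are excluded, and the smaller brass one fits. The handle bar lies along the two bare bobbins, at (305,237) and (409,300). Next I'll measure everything and confirm the ring in a crop.

Run:
```python
from h import *
np.set_printoptions(precision=4,suppress=True)
ims={n:cam(n) for n in('side','top')}
a=cv2.resize(ims['top']['pixels'][195:285,295:395,::-1],None,fx=4,fy=4,interpolation=cv2.INTER_CUBIC)
b=cv2.resize(ims['side']['pixels'][262:362,160:260,::-1],(360,360),interpolation=cv2.INTER_CUBIC)
cv2.imwrite('pics/rings.png',np.hstack([a,b]))
for n,im in ims.items():
    W=cloud(im); hsv=cv2.cvtColor(im['pixels'],cv2.COLOR_RGB2HSV)
    H,S,V=[hsv[...,i].astype(int) for i in range(3)]
    X,Y,Z=W[...,0],W[...,1],W[...,2]
    near=np.hypot(X-.615,Y-.01)<.2
    # rings
    ok=(Z>.006)&(Z<.03)&(X<.6)&(Y<-.15)&(X>.3)&(Y>-.5)
    k,l,st,ce=cv2.connectedComponentsWithStats(ok.astype(np.uint8))
    for i in range(1,k):
        m=l==i
        if st[i,4]<25: continue
        p=W[m]; print(n,'ring',ce[i],st[i,4],'lo',np.min(p,0),'hi',np.max(p,0),'mid',(p.min(0)+p.max(0))/2,'rgb',np.median(im['pixels'][m],0))
    # handle
    m=near&(Z>.235)&(np.hypot(X-.62,Y-.01)<.07)
    p=W[m]; top=p[p[:,2]>np.percentile(p[:,2],90)-.006]
    r=cv2.minAreaRect((top[:,:2]*1000).astype(np.float32)); print(n,'handle',len(top),np.median(top[:,2]),np.percentile(p[:,2],[50,90,99]),r,top[:,:2].mean(0))
    # base disc: z .018-.035
    m=near&(Z>.01)&(Z<.035)&(S<90)
    p=(W[m][:,:2]*1000).astype(np.float32); c=cv2.convexHull(p); print(n,'base',cv2.minEnclosingCircle(c),np.median(W[m][:,2]))
    # pointer
    m=(np.abs(Z)<.02)&(X>.38)&(X<.53)&(abs(Y)<.12)&(H>18)&(H<32)&(S>150)
    k,l,st,ce=cv2.connectedComponentsWithStats(m.astype(np.uint8)); i=1+np.argmax(st[1:,4]) if k>1 else 0
    p=W[l==i]; v,u=np.nonzero(l==i); print(n,'pointer',st[i],p.mean(0),'tip',p[np.argmin(p[:,0])],cv2.fitLine((p[:,:2]*1000).astype(np.float32),2,0,.01,.01).ravel())
    # white bobbins
    m=near&(Z>.13)&(S<50)&(V>120)
    k,l,st,ce=cv2.connectedComponentsWithStats(m.astype(np.uint8))
    for i in range(1,k):
        if st[i,4]>25: p=W[l==i]; print(n,'bob',ce[i],st[i,4],p.mean(0),p.max(0),p.min(0))
```

```text
side ring [239.237  276.9017] 173 lo [ 0.481  -0.248   0.0061] hi [ 0.5351 -0.1898  0.0193] mid [ 0.508  -0.2189  0.0127] rgb [31. 31. 32.]
side ring [181.7222 306.3237] 414 lo [ 0.3302 -0.3584  0.006 ] hi [ 0.4053 -0.2823  0.0253] mid [ 0.3678 -0.3203  0.0157] rgb [149. 120.  56.]
side ring [231.0402 305.196 ] 199 lo [ 0.4619 -0.346   0.0062] hi [ 0.5169 -0.2907  0.0198] mid [ 0.4894 -0.3183  0.013 ] rgb [196. 158.  73.]
side ring [256.1171 343.6066] 427 lo [ 0.5153 -0.4713  0.006 ] hi [ 0.5849 -0.3988  0.0248] mid [ 0.5501 -0.435   0.0154] rgb [117.  61. 138.]
side handle 98 0.26123686657162176 [0.2566 0.2622 0.2632] ((622.2686157226562, 16.13713264465332), (74.50763702392578, 19.831430435180664), 56.85939025878906) [0.6219 0.0125]
side base ((622.1885986328125, 15.051840782165527), 114.3416976928711) 0.019165389129148447
side pointer [218 218  23   7  92] [0.4723 0.0398 0.0069] tip [0.4362 0.0442 0.0081] [  0.9839  -0.1785 472.2506  39.7521]
side bob [296.5578 162.7136] 199 [0.6906 0.1114 0.1842] [0.7127 0.1378 0.2066] [0.664  0.0897 0.1569]
side bob [240.7479 165.563 ] 119 [0.513
[... 1061 characters left out ...]
052734, 20.156970977783203), 56.772377014160156) [0.6219 0.0176]
top base ((621.1795043945312, 17.535696029663086), 113.48873138427734) 0.019532944996892176
top pointer [229 222   8  22 108] [0.4692 0.0428 0.0081] tip [0.436  0.0477 0.0084] [  0.9886  -0.1505 469.1676  42.7604]
top bob [259.7464 142.7681] 138 [ 0.7266 -0.0499  0.198 ] [ 0.7475 -0.0326  0.2102] [ 0.71   -0.0721  0.1752]
top bob [203.2287 158.8072] 223 [0.6837 0.1211 0.1885] [0.7084 0.146  0.2105] [0.6624 0.0962 0.1559]
top bob [271.9182 200.1136] 220 [ 0.553  -0.0809  0.1884] [ 0.5814 -0.0582  0.2093] [ 0.5317 -0.107   0.1445]
top bob [214.0758 215.5455] 132 [0.5104 0.0896 0.2003] [0.5305 0.1088 0.21  ] [0.4928 0.0722 0.1864]
```

View pics/rings.png

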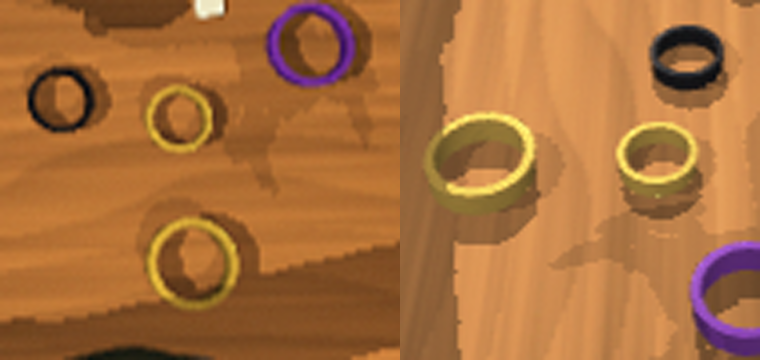

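The small brass ring at crop (180,118), about 55 mm across and centred near (0.490, -0.318), is the one meant. The tree axis is near (0.622, 0.017), with the bar at 56.8° and the pointer at about 171°. That calls for a turn of about -66°, and the crown sits about 9 mm low.

```bash
cat >> h.py <<'E'
from scipy.spatial.transform import Rotation as R
def down(yaw_y,tilt_axis=None):
    "tool rot pointing down, tool y at heading yaw_y deg"
    a=np.radians(yaw_y); y=np.array([np.cos(a),np.sin(a),0]); z=np.array([0,0,-1.]); return np.column_stack([np.cross(y,z),y,z])
def go(p,Rt):
    "turn (first) then shift in the turned frame"
    s=env.observe(); R0=np.array(s['tool_rot']); rv=R.from_matrix(R0.T@Rt).as_rotvec(degrees=True)
    d=np.array(p)-s['position']
    print('t',s['time_s'],'turn',rv.round(2),'shift cm old',(R0.T@d*100).round(2),'new',(Rt.T@d*100).round(2))
E
python3 - <<'E'
from h import *
s=env.observe(); print(np.round(s['tool_rot'],3),s['position'],s['ft_force'],s['time_s'])
for y in(146.8,-33.2): go([.622,.017,.33],down(y))
E
```

```text
[[ 0.897  0.442 -0.   ]
 [ 0.442 -0.897  0.   ]
 [ 0.    -0.    -1.   ]] [ 0.24308803 -0.49334726  0.23130759] [-1.27480404  0.89999824 -0.56477236] 1.6
t 1.6 turn [ -0.     0.   149.43] shift cm old [ 56.55 -29.03  -9.87] new [-63.45  -3.76  -9.87]
t 1.6 turn [ -0.    -0.   -30.57] shift cm old [ 56.55 -29.03  -9.87] new [63.45  3.76 -9.87]
```

>>> jog_arm(
  plan="0 0 0 2.0 -1.0 -2.0 0;0 0 0 2.8 -1.4 -2.5 0;0 0 0 3 -1.6 -2.5 0;0 0 0 3.2 -1.65 -2 0;0 0 0 3.2 -1.65 -0.9 0;0 0 0 3.2 -1.65 0 0;0 0 0 3.2 -1.65 0 0;0 0 0 3.2 -1.65 0 0;0 0 0 3.2 -1.65 0 0;0 0 0 3.2 -1.65 0 0",
)

```text
time_s: 2.43
position: [0.4457, -0.2191, 0.3302]
tool_rot: [[0.897, 0.442, 0.0], [0.442, -0.897, -0.0], [0.0, 0.0, -1.0]]
ft_force: [1.4, -0.9, 0.1]
grip_width: 0.0853
gripper_force: 0.0
```

>>> jog_arm(
  plan="0 0 0 3.2 -1.65 0 0;0 0 0 3.2 -1.65 0 0;0 0 0 3.2 -1.65 0 0;0 0 0 3.2 -1.65 0 0;0 0 0 3.2 -1.65 0 0;0 0 -6.1 0 0 0 0;0 0 -6.1 0 0 0 0;0 0 -6.1 0 0 0 0;0 0 -6.1 0 0 0 0;0 0 -6.1 0 0 0 0",
)

```text
time_s: 3.27
position: [0.5521, -0.0759, 0.33]
tool_rot: [[0.544, 0.839, -0.0], [0.839, -0.544, 0.0], [-0.0, -0.0, -1.0]]
ft_force: [0.2, -0.2, 0.7]
grip_width: 0.0854
gripper_force: 0.0
```

Run:
```python
from h import *
go([.622,.017,.30],down(-33.2)); s=env.observe(); print(s['position'],s['q'])
```

```text
t 3.2667 turn [-0.01  0.    0.25] shift cm old [11.6   0.81  2.99] new [11.6   0.76  3.  ]
[ 0.55209508 -0.07588604  0.32995492] [-1.99976949e+01  1.98445974e+01  6.13127661e+01 -8.62187926e-04
  9.88502546e+01  1.29564260e+01]
```

>>> jog_arm(
  plan="0 0 0 2.9 0.2 0 0;0 0 0 2.9 0.2 0 0;0 0 0 2.9 0.2 0 0;0 0 0 2.9 0.16 0 0;0 0 0 0 0 2 0;0 0 0 0 0 2 0;0 0 0 0 0 2 0;0 0 0 0 0 2 0;0 0 0 0 0 1.6 0;0 0 0 0 0 0 120",
  grip_force=40,
)

```text
time_s: 4.1
position: [0.6209, 0.017, 0.2305]
tool_rot: [[0.549, 0.836, -0.006], [0.836, -0.549, 0.001], [-0.003, -0.006, -1.0]]
ft_force: [0.3, 1.5, -0.3]
grip_width: 0.075
gripper_force: 0.0
```

>>> jog_arm(
  plan="0 0 0 0 0 0 255;0 0 0 0 0 0 255;0 0 0 0 0 0 255;0 0 0 0 0 0 255;0 0 0 0 0 0 255;0 0 0 0 0 0 255",
)

```text
time_s: 4.6
position: [0.6214, 0.0174, 0.2352]
tool_rot: [[0.548, 0.836, -0.0], [0.836, -0.548, 0.001], [0.0, -0.001, -1.0]]
ft_force: [-4.9, 3.3, 5.0]
grip_width: 0.0196
gripper_force: 40.0
```

>>> jog_arm(
  plan="0 0 4 0 0 0 255;0 0 7 0 0 0 255;0 0 7 0 0 0 255;0 0 7 0 0 0 255;0 0 7 0 0 0 255;0 0 7 0 0 0 255;0 0 7 0 0 0 255;0 0 7 0 0 0 255;0 0 7 0 0 0 255;0 0 6 0 0 0 255",
)

```text
time_s: 5.43
position: [0.6202, 0.02, 0.2352]
tool_rot: [[0.986, -0.164, -0.003], [-0.164, -0.986, 0.005], [-0.004, -0.004, -1.0]]
ft_force: [-12.2, 14.8, 6.9]
grip_width: 0.0194
gripper_force: 40.4
```

>>> jog_arm(
  plan="0 0 0 0 0 0 255;0 0 0 0 0 0 255;0 0 0 0 0 0 255",
)

```text
time_s: 5.68
position: [0.6202, 0.02, 0.2351]
tool_rot: [[0.987, -0.158, -0.003], [-0.158, -0.987, 0.005], [-0.004, -0.004, -1.0]]
ft_force: [-11.1, 14.2, 7.3]
grip_width: 0.0194
gripper_force: 40.5
```

```bash
cat >> h.py <<'E'
def tree(n,im):
    W=cloud(im); hsv=cv2.cvtColor(im['pixels'],cv2.COLOR_RGB2HSV); S,V=hsv[...,1],hsv[...,2]
    X,Y,Z=W[...,0],W[...,1],W[...,2]
    m=(np.hypot(X-.622,Y-.017)<.2)&(Z>.13)&(Z<.216)&(S<50)&(V>120)
    k,l,st,ce=cv2.connectedComponentsWithStats(m.astype(np.uint8))
    for i in range(1,k):
        if st[i,4]>25:
            p=W[l==i]; q=p[p[:,2]>p[:,2].max()-.004].mean(0); print(n,'bob px',ce[i].round(),st[i,4],'top',q,'heading %.1f r %.3f'%(np.degrees(np.arctan2(q[1]-.017,q[0]-.622)),np.hypot(q[1]-.017,q[0]-.622)),'zmax %.4f'%p[:,2].max())
E
python3 - <<'E'
from h import *
np.set_printoptions(precision=4,suppress=True)
ims={n:cam(n) for n in('side','top')}
for n in ims: tree(n,ims[n])
a=cv2.resize(ims['top']['pixels'][100:260,150:330,::-1],(450,400)); b=cv2.resize(ims['side']['pixels'][100:260,200:340,::-1],(350,400))
cv2.imwrite('pics/t1.png',np.hstack([a,b]))
E
```

```text
side bob px [236. 177.] 243 top [0.4935 0.0356 0.2056] heading 171.8 r 0.130 zmax 0.2076
side bob px [276. 179.] 56 top [0.621  0.0103 0.1943] heading -98.1 r 0.007 zmax 0.1958
side bob px [319. 184.] 259 top [ 0.7513 -0.0059  0.2049] heading -10.1 r 0.131 zmax 0.2075
side bob px [273. 202.] 200 top [ 0.6017 -0.1134  0.206 ] heading -98.8 r 0.132 zmax 0.2079
top bob px [194. 173.] 123 top [0.6427 0.1474 0.2079] heading 81.0 r 0.132 zmax 0.2099
top bob px [280. 185.] 158 top [ 0.6011 -0.1105  0.2088] heading -99.3 r 0.129 zmax 0.2109
```

View pics/t1.png

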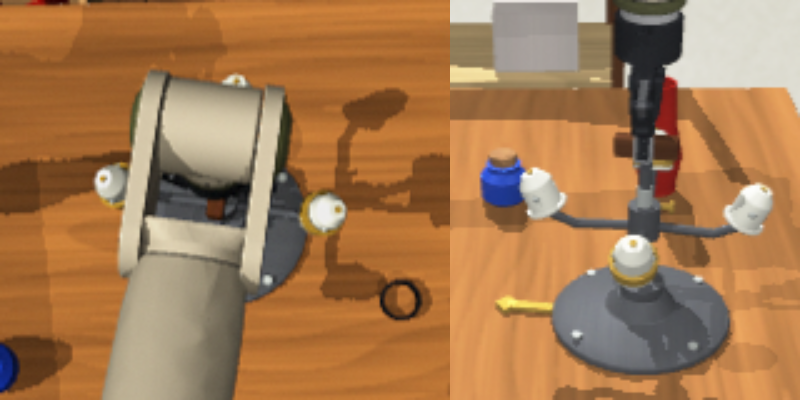

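The tree stands at about 171°, with a bare bobbin (crop 540,195) over the pointer (crop 505,305). Next: release, lift, and go to the collar.

>>> jog_arm(
  plan="0 0 0 0 0 0 0;0 0 0 0 0 0 0;0 0 0 0 0 0 0;0 0 0 0 0 0 0;0 0 0 0 0 -1 0;0 0 0 0 0 -2 0;0 0 0 0 0 -2.5 0;0 0 3 0 0 -2.5 0;0 0 6 0 0 0 0;0 0 6 0 0 0 0",
)

```text
time_s: 6.62
position: [0.6225, 0.0165, 0.3167]
tool_rot: [[0.909, -0.416, 0.004], [-0.416, -0.909, -0.001], [0.004, -0.001, -1.0]]
ft_force: [0.0, 0.5, -0.4]
grip_width: 0.0854
gripper_force: 0.0
```

Run:
```python
from h import *
go([.490,-.318,.16],down(-135)); s=env.observe(); print(s['position'],s['q'],s['grip_width'])
```

```text
t 6.6167 turn [-0.1  -0.23 20.43] shift cm old [ 1.79 35.95 15.64] new [14.28 33.02 15.67]
[0.62249204 0.01649822 0.31666377] [-9.35571551e+00  2.72951654e+01  5.15575280e+01 -6.07806167e-03
  1.00894868e+02  1.05215247e+02] 0.08537074654645775
```

>>> jog_arm(
  plan="0 0 6.8 0 0 0 0;0 0 6.8 0 0 0 0;0 0 6.8 0 0 0 0;0 0 0 1 2.3 0 0;0 0 0 1.4 3.3 0 0;0 0 0 1.4 3.3 0 0;0 0 0 1.4 3.3 0 0;0 0 0 1.4 3.3 0 0;0 0 0 1.4 3.3 1.5 0;0 0 0 1.4 3.3 2 0",
)

```text
time_s: 7.45
position: [0.5332, -0.2085, 0.281]
tool_rot: [[0.711, -0.703, 0.004], [-0.703, -0.711, -0.003], [0.005, -0.001, -1.0]]
ft_force: [0.4, 0.1, 0.6]
grip_width: 0.0852
gripper_force: 0.0
```

>>> jog_arm(
  plan="0 0 0 1.4 3.3 2.5 0;0 0 0 1.4 3.3 2.5 0;0 0 0 1.4 3.3 2.5 0;0 0 0 1 0.9 2.5 0;0 0 0 0 0 2 0;0 0 0 0 0 0 0;0 0 0 0 0 0 0",
)

```text
time_s: 8.03
position: [0.4964, -0.3153, 0.1629]
tool_rot: [[0.711, -0.703, -0.001], [-0.703, -0.711, 0.001], [-0.001, -0.0, -1.0]]
ft_force: [0.2, -0.3, 0.9]
grip_width: 0.0853
gripper_force: 0.0
```

Run:
```python
from h import *
np.set_printoptions(precision=4,suppress=True)
go([.490,-.318,.06],down(-135)); s=env.observe(); print(s['position'],s['q'],s['grip_width'])
im=cam('side'); W=cloud(im); X,Y,Z=np.moveaxis(W,-1,0)
m=(Z>.006)&(Z<.03)&(np.hypot(X-.49,Y+.318)<.04); p=W[m]; print(len(p),p.min(0),p.max(0),(p.min(0)+p.max(0))/2)
tree('side',im)
im=cam('top'); tree('top',im)
W=cloud(im); X,Y,Z=np.moveaxis(W,-1,0)
p=W[(Z>.235)&(Z<.3)&(np.hypot(X-.622,Y-.017)<.06)]; 
if len(p)>30:
    top=p[p[:,2]>np.percentile(p[:,2],90)-.006]; print(len(top),top[:,2].mean(),cv2.minAreaRect((top[:,:2]*1000).astype(np.float32)))
```

```text
t 8.0333 turn [-0.    0.05  0.31] shift cm old [-0.26  0.64 10.29] new [-0.27  0.64 10.29]
[ 0.4964 -0.3153  0.1629] [-43.9482  28.7723  74.4486   0.0017  76.8258  90.7414] 0.08527255885792098
200 [ 0.4619 -0.3473  0.006 ] [ 0.5168 -0.2894  0.0187] [ 0.4894 -0.3183  0.0123]
side bob px [319. 184.] 258 top [ 0.7506 -0.007   0.205 ] heading -10.6 r 0.131 zmax 0.2071
side bob px [278. 179.] 36 top [0.6222 0.0101 0.194 ] heading -88.1 r 0.007 zmax 0.1957
side bob px [273. 202.] 201 top [ 0.6015 -0.1111  0.2062] heading -99.1 r 0.130 zmax 0.2086
top bob px [243. 140.] 232 top [ 0.7515 -0.0063  0.2092] heading -10.2 r 0.132 zmax 0.2114
top bob px [194. 173.] 121 top [0.6427 0.1479 0.2078] heading 81.0 r 0.133 zmax 0.2098
top bob px [280. 184.] 146 top [ 0.6008 -0.1126  0.2082] heading -99.3 r 0.131 zmax 0.2112
top bob px [232. 219.] 206 top [0.4916 0.0365 0.2084] heading 171.5 r 0.132 zmax 0.2108
178 0.2622223217969742 ((622.5296630859375, 18.089488983154297), (19.52005386352539, 76.14787292480469), 80.2298812866211)
```

>>> jog_arm(
  plan="0 0 0 -0.3 0.6 2 0;0 0 0 0 0 3 0;0 0 0 0 0 3 0;0 0 0 0 0 3 0;0 0 0 0 0 2.5 0;0 0 0 0 0 1.5 0;0 0 0 0 0 0.6 0;0 0 0 0 0 0.3 0;0 0 0 0 0 0 0",
  grip_force=25,
)

```text
time_s: 8.88
position: [0.4908, -0.3176, 0.0046]
tool_rot: [[0.712, -0.703, 0.001], [-0.703, -0.712, -0.001], [0.002, -0.0, -1.0]]
ft_force: [-0.4, 0.0, 0.4]
grip_width: 0.0857
gripper_force: 0.0
```

>>> jog_arm(
  plan="0 0 0 0 0 0.15 60;0 0 0 0 0 0 85;0 0 0 0 0 0 105;0 0 0 0 0 0 120;0 0 0 0 0 0 140;0 0 0 0 0 0 140;0 0 0 0 0 0 140;0 0 0 0 0 0 140",
  grip_force=25,
)

```text
time_s: 9.55
position: [0.4905, -0.3177, 0.0032]
tool_rot: [[0.711, -0.703, 0.001], [-0.703, -0.711, -0.001], [0.002, 0.0, -1.0]]
ft_force: [-0.5, 0.9, 5.4]
grip_width: 0.0532
gripper_force: 25.9
```

>>> jog_arm(
  plan="0 0 0 0 0 0 255;0 0 0 0 0 0 255;0 0 0 0 0 -0.5 255;0 0 0 0 0 -2 255;0 0 0 0 0 -3.5 255;0 0 0 0 0 -4 255;0 0 0 0 0 -4 255;0 0 0 0 0 -4 255;0 0 0 0 0 -4 255;0 0 0 0 0 -3 255",
  grip_force=60,
)

```text
time_s: 10.38
position: [0.4901, -0.3173, 0.2562]
tool_rot: [[0.711, -0.703, 0.003], [-0.703, -0.711, -0.003], [0.004, -0.0, -1.0]]
ft_force: [0.7, 0.1, -0.7]
grip_width: 0.0518
gripper_force: 62.9
```

Run:
```python
from h import *
np.set_printoptions(precision=4,suppress=True)
s=env.observe(); print(s['position'],s['q'],s['grip_width'],s['ft_force'],s['wrist_torque'])
im=cam('side'); im2=cam('top')
u,v=map(int,proj(im,s['position'])); print(u,v)
a=cv2.resize(im['pixels'][v-60:v+50,u-60:u+60,::-1],(480,440),interpolation=cv2.INTER_CUBIC); cv2.imwrite('pics/grip.png',a)
W=cloud(im); Z=W[...,2]; hsv=cv2.cvtColor(im['pixels'],cv2.COLOR_RGB2HSV)
m=(np.linalg.norm(W-s['position'],axis=-1)<.06)&(hsv[...,0]>18)&(hsv[...,0]<32)&(hsv[...,1]>90)
p=(W[m]-s['position'])@s['tool_rot']; print(len(p),'in tool frame lo',p.min(0),'hi',p.max(0))
```

```text
[ 0.4901 -0.3173  0.2562] [-44.5288  24.287   66.1942   0.0025  89.2905  90.1408] 0.05177796821402793 [ 0.6514  0.0692 -0.7275] [-0.0583 -0.0069 -0.0177]
227 226
254 in tool frame lo [-0.0252 -0.0256 -0.0483] hi [0.0284 0.0289 0.0044]
```

View pics/grip.png

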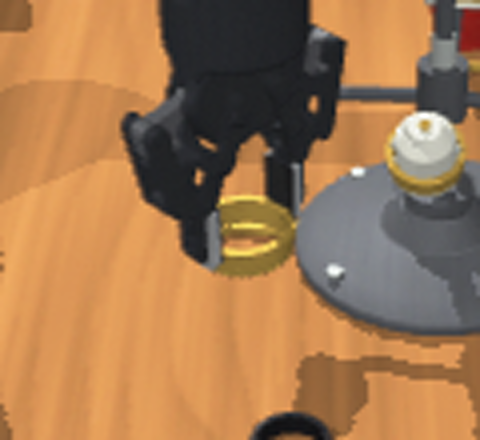

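The small collar is held level between the pads at crop (250,235). Now I'll compute the approach along the leaning axis.

```bash
cat >> h.py <<'E'
hd=np.radians(170.75); C=np.array([.622,.0168,0]); S=C+[.12*np.cos(hd),.12*np.sin(hd),.161]
t=np.radians(25); ax=np.array([np.sin(t)*np.cos(hd),np.sin(t)*np.sin(hd),np.cos(t)])
ty=np.array([np.sin(hd),-np.cos(hd),0])*-1
RT=np.column_stack([np.cross(ty,-ax),ty,-ax])
BOT=.003  # ring bottom, tool z
def tcp(h,off=(0,0)): return S+ax*(h+BOT)+RT[:,0]*off[0]+RT[:,1]*off[1]
def st():
    s=env.observe(); d=(np.array(s['position'])-tcp(0))@RT
    print('t %.2f'%s['time_s'],'err x,y mm',(d[:2]*1e3).round(2),'h mm %.2f'%(-d[2]*1e3),'F tool',(np.array(s['ft_force'])@RT).round(1),'M tool',(np.array(s['wrist_torque'])@RT).round(2),'grip',s['grip_width'],s['gripper_force'])
    print(' rotres',R.from_matrix(np.array(s['tool_rot']).T@RT).as_rotvec(degrees=True).round(2))
E
python3 - <<'E'
from h import *
print(tcp(.1),RT.round(3)); go(tcp(.1),RT); s=env.observe(); R0=np.array(s['tool_rot'])
print(R0.T@ax)
E
```

```text
[0.4605968  0.04308618 0.2543497 ] [[ 0.895 -0.161  0.417]
 [-0.146 -0.987 -0.068]
 [ 0.423 -0.    -0.906]]
t 10.4833 turn [  7.91  23.59 -34.79] shift cm old [-27.57 -23.55   0.07] new [ -8.15 -35.17  -3.39]
[-0.33448727  0.24485343 -0.91003575]
```

>>> jog_arm(
  plan="0 0 0 -2 -1.7 0 255;0 0 0 -2.8 -2.4 0 255;0 0 0 -2.8 -2.4 0 255;0 0 0 -2.9 -2.5 0 255;0 0 0 -2.9 -2.5 0 255;0 0 0 -2.9 -2.5 0 255;0 0 0 -2.9 -2.5 0 255;0 0 0 -2.9 -2.5 0 255;0 0 0 -2.9 -2.4 0 255;0 0 0 -2.6 -2.15 0 255",
)

```text
time_s: 11.32
position: [0.4583, 0.0463, 0.2516]
tool_rot: [[0.711, -0.703, -0.001], [-0.703, -0.711, 0.0], [-0.001, 0.0, -1.0]]
ft_force: [0.1, -0.1, -0.0]
grip_width: 0.0513
gripper_force: 62.9
```

>>> jog_arm(
  plan="1.13 3.37 -4.97 0 0 0 255;1.13 3.37 -4.97 0 0 0 255;1.13 3.37 -4.97 0 0 0 255;1.13 3.37 -4.97 0 0 0 255;1.13 3.37 -4.97 0 0 0 255;1.13 3.37 -4.97 0 0 0 255;1.13 3.37 -4.97 0 0 0 255;0 0 0 0 0 0 255;0 0 0 0 0 0 255;0 0 0 0 0 0 255",
)

```text
time_s: 12.15
position: [0.4596, 0.0441, 0.252]
tool_rot: [[0.898, -0.163, 0.409], [-0.152, -0.987, -0.061], [0.413, -0.007, -0.911]]
ft_force: [0.7, 0.5, -1.0]
grip_width: 0.0517
gripper_force: 62.9
```

Run:
```python
from h import *
st(); go(tcp(.06),RT); print(env.observe()['q'])
for n in('side','top'): 
    im=cam(n); tree(n,im)
    if n=='side': save(im,'pre.png',(170,90,330,210),4)
```

```text
t 12.15 err x,y mm [-2.06 -0.82] h mm 98.40 F tool [ 0.1 -0.6  1.2] M tool [-0.   -0.24 -0.08] grip 0.05169634033351343 62.922177789732814
 rotres [-0.3   0.59 -0.31]
t 12.15 turn [-0.3   0.59 -0.31] shift cm old [0.25 0.1  3.84] new [0.21 0.08 3.84]
[ -9.49612221   2.29370352 100.88468402   0.50472619  52.41355118
  89.77629467]
side bob px [236. 177.] 244 top [0.49266415 0.03705055 0.205364  ] heading 171.2 r 0.131 zmax 0.2070
side bob px [276. 179.] 56 top [0.61703958 0.01016784 0.19629606] heading -126.0 r 0.008 zmax 0.1984
side bob px [319. 184.] 261 top [ 0.75075615 -0.00690188  0.20522245] heading -10.5 r 0.131 zmax 0.2074
side bob px [273. 202.] 203 top [ 0.6026997  -0.11349441  0.20564423] heading -98.4 r 0.132 zmax 0.2082
top bob px [243. 140.] 240 top [ 0.75235688 -0.00200927  0.20781529] heading -8.3 r 0.132 zmax 0.2105
top bob px [194. 172.] 120 top [0.64576313 0.14683971 0.20947819] heading 79.6 r 0.132 zmax 0.2118
top bob px [280. 184.] 158 top [ 0.59939655 -0.11003096  0.20785451] heading -100.1 r 0.129 zmax 0.2101
top bob px [232. 217.] 169 top [0.49308347 0.03910177 0.20857138] heading 170.3 r 0.131 zmax 0.2109
```

View pics/pre.png

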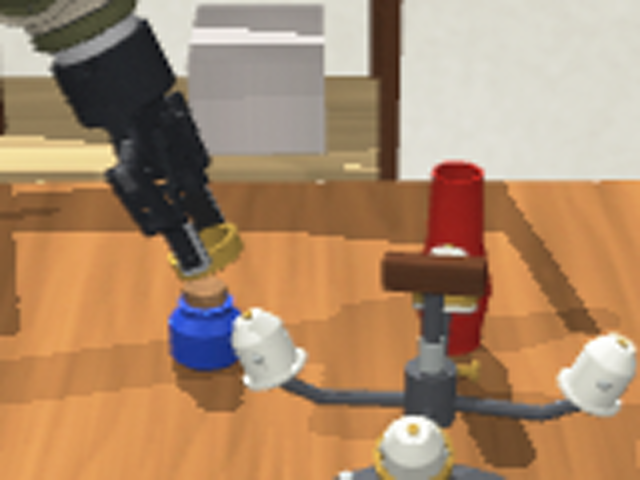

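The collar (pic 205,250) is lined up above the bare bobbin (265,345). I'll correct the residual, then feel down.

>>> jog_arm(
  plan="-0.3 0.6 -0.3 0 0 0 255;0 0 0 0.2 0.1 1 255;0 0 0 0 0 1.5 255;0 0 0 0 0 1.3 255;0 0 0 0 0 0.8 255;0 0 0 0 0 0.4 255;0 0 0 0 0 0 255;0 0 0 0 0 0 255",
)

```text
time_s: 12.92
position: [0.4821, 0.0395, 0.2077]
tool_rot: [[0.894, -0.158, 0.419], [-0.143, -0.987, -0.068], [0.424, 0.001, -0.906]]
ft_force: [0.6, 0.7, -1.5]
grip_width: 0.0515
gripper_force: 62.9
```

```bash
python3 -c "
from h import *
st()"
```

```text
t 12.92 err x,y mm [-0.01  0.07] h mm 48.50 F tool [-0.2 -0.8  1.6] M tool [ 0.08 -0.23 -0.01] grip 0.05148791270652624 62.919830940663815
 rotres [-0.02 -0.09  0.14]
```

>>> jog_arm(
  plan="0 0 0 0 0 0.4 255;0 0 0 0 0 0.4 255;0 0 0 0 0 0.4 255;0 0 0 0 0 0.2 255;0 0 0 0 0 0 255",
)

```text
time_s: 13.33
position: [0.4879, 0.0386, 0.1945]
tool_rot: [[0.894, -0.158, 0.418], [-0.143, -0.987, -0.068], [0.424, 0.0, -0.906]]
ft_force: [-0.7, -0.2, -0.6]
grip_width: 0.0516
gripper_force: 62.9
```

```bash
python3 -c "
from h import *
st()"
```

```text
t 13.33 err x,y mm [-0.21  0.03] h mm 34.07 F tool [-0.9  0.3  0.2] M tool [ 0.12 -0.26 -0.04] grip 0.05158720502911703 62.94718754477799
 rotres [-0.03 -0.07  0.14]
```

>>> jog_arm(
  plan="0 0 0 0 0 0.15 255;0 0 0 0 0 0.15 255;0 0 0 0 0 0.15 255;0 0 0 0 0 0 255",
)

```text
time_s: 13.67
position: [0.49, 0.0383, 0.1909]
tool_rot: [[0.894, -0.158, 0.419], [-0.143, -0.987, -0.068], [0.425, 0.001, -0.905]]
ft_force: [2.0, 0.8, -0.6]
grip_width: 0.0514
gripper_force: 62.9
```

```bash
python3 -c "
from h import *
st()"
```

```text
t 13.67 err x,y mm [0.19 0.02] h mm 29.87 F tool [ 1.4 -1.1  1.3] M tool [0.28 0.01 0.02] grip 0.051393619189115156 62.85430275835097
 rotres [-0.03 -0.13  0.14]
```

>>> jog_arm(
  plan="0 0 0 0 0 0.15 255;0 0 0 0 0 0.15 255;0 0 0 0 0 0.15 255;0 0 0 0 0 0 255",
)

```text
time_s: 14.0
position: [0.4918, 0.0379, 0.1866]
tool_rot: [[0.894, -0.158, 0.419], [-0.143, -0.987, -0.068], [0.424, 0.001, -0.906]]
ft_force: [2.7, 1.0, -0.0]
grip_width: 0.052
gripper_force: 62.9
```

```bash
python3 -c "
from h import *
st()"
```

```text
t 14.00 err x,y mm [0.05 0.08] h mm 25.25 F tool [ 2.3 -1.4  1.1] M tool [0.26 0.14 0.  ] grip 0.0520166582389762 62.90570215322077
 rotres [-0.02 -0.11  0.14]
```

>>> jog_arm(
  plan="0 0 0 0 0 0.1 255;0 0 0 0 0 0.1 255;0 0 0 0 0 0 255",
)

```text
time_s: 14.25
position: [0.4925, 0.0379, 0.1851]
tool_rot: [[0.894, -0.158, 0.419], [-0.143, -0.987, -0.068], [0.424, 0.001, -0.905]]
ft_force: [0.4, 1.0, 2.5]
grip_width: 0.0517
gripper_force: 63.2
```

```bash
python3 -c "
from h import *
st()"
```

```text
t 14.25 err x,y mm [0.02 0.03] h mm 23.53 F tool [ 1.3 -1.1 -2.2] M tool [0.35 0.01 0.03] grip 0.051715021408014136 63.23038978502154
 rotres [-0.03 -0.12  0.14]
```

Contact with the balls comes at h≈23.5 mm, as the geometry predicts, so the crown height is right. I'll press on in 1 mm steps.

>>> jog_arm(
  plan="0 0 0 0 0 0.1 255;0 0 0 0 0 0.1 255;0 0 0 0 0 0 255",
)

```text
time_s: 14.5
position: [0.4932, 0.0378, 0.1832]
tool_rot: [[0.894, -0.158, 0.419], [-0.143, -0.987, -0.068], [0.424, 0.001, -0.906]]
ft_force: [-0.6, 1.2, 2.4]
grip_width: 0.0516
gripper_force: 63.3
```

```bash
python3 -c "
from h import *
st()"
```

```text
t 14.50 err x,y mm [-0.16  0.02] h mm 21.57 F tool [ 0.4 -1.1 -2.5] M tool [ 0.33 -0.04 -0.03] grip 0.051553524015413486 63.25253597460687
 rotres [-0.03 -0.1   0.16]
```

>>> jog_arm(
  plan="0 0 0 0 0 0.1 255;0 0 0 0 0 0.1 255;0 0 0 0 0 0 255",
)

```text
time_s: 14.75
position: [0.494, 0.0376, 0.181]
tool_rot: [[0.894, -0.158, 0.418], [-0.143, -0.987, -0.068], [0.424, 0.001, -0.906]]
ft_force: [1.2, 1.6, 0.4]
grip_width: 0.0515
gripper_force: 63.2
```

```bash
python3 -c "
from h import *
st()"
```

```text
t 14.75 err x,y mm [-0.27  0.09] h mm 19.22 F tool [ 1.  -1.8  0. ] M tool [ 0.22  0.01 -0.04] grip 0.0515137146871897 63.23456637561321
 rotres [-0.02 -0.07  0.15]
```

>>> jog_arm(
  plan="0 0 0 0 0 0.1 255;0 0 0 0 0 0.1 255;0 0 0 0 0 0.1 255;0 0 0 0 0 0.1 255;0 0 0 0 0 0 255",
)

```text
time_s: 15.17
position: [0.4958, 0.0373, 0.1772]
tool_rot: [[0.894, -0.158, 0.418], [-0.143, -0.987, -0.068], [0.424, 0.001, -0.906]]
ft_force: [3.6, 0.3, -2.9]
grip_width: 0.0515
gripper_force: 63.2
```

```bash
python3 -c "
from h import *
st()"
```

```text
t 15.17 err x,y mm [-0.29  0.1 ] h mm 15.05 F tool [ 2.  -0.8  4.1] M tool [ 0.24  0.04 -0.02] grip 0.05146226177564356 63.16322296857834
 rotres [-0.02 -0.06  0.14]
```

>>> jog_arm(
  plan="0 0 0 0 0 0.1 255;0 0 0 0 0 0.1 255;0 0 0 0 0 0.1 255;0 0 0 0 0 0.1 255;0 0 0 0 0 0 255",
)

```text
time_s: 15.58
position: [0.4975, 0.037, 0.1738]
tool_rot: [[0.894, -0.158, 0.418], [-0.143, -0.987, -0.068], [0.424, 0.001, -0.906]]
ft_force: [1.4, 1.2, -1.7]
grip_width: 0.0511
gripper_force: 63.4
```

```bash
python3 -c "
from h import *
st()
im=cam('side'); save(im,'mid.png',(190,120,290,200),6)"
```

```text
t 15.58 err x,y mm [-0.14  0.09] h mm 11.21 F tool [ 0.4 -1.4  2. ] M tool [ 0.18  0.01 -0.03] grip 0.051073417771686676 63.351175133138895
 rotres [-0.02 -0.08  0.14]
```

View pics/mid.png

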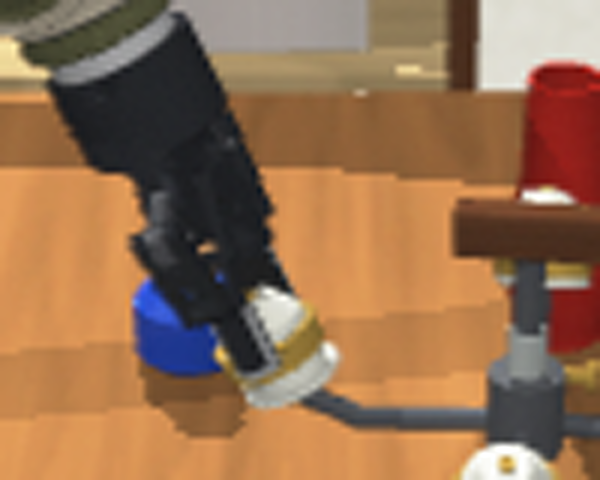

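The collar (pic 285,350) rides on the plug, clear of the shoulder. I'll carry on down.

>>> jog_arm(
  plan="0 0 0 0 0 0.1 255;0 0 0 0 0 0.1 255;0 0 0 0 0 0.1 255;0 0 0 0 0 0.1 255;0 0 0 0 0 0.1 255;0 0 0 0 0 0.1 255;0 0 0 0 0 0.1 255;0 0 0 0 0 0 255",
)

```text
time_s: 16.3
position: [0.5004, 0.0364, 0.1671]
tool_rot: [[0.895, -0.159, 0.418], [-0.143, -0.987, -0.068], [0.423, 0.001, -0.906]]
ft_force: [5.5, 0.4, -7.2]
grip_width: 0.0518
gripper_force: 63.9
```

```bash
python3 -c "
from h import *
st()"
```

```text
t 16.30 err x,y mm [-0.3   0.16] h mm 3.89 F tool [ 1.8 -1.3  8.8] M tool [0.08 0.05 0.05] grip 0.05184239908291417 63.87346529401839
 rotres [-0.02 -0.04  0.13]
```

>>> jog_arm(
  plan="0 0 0 0 0 0.05 255;0 0 0 0 0 0.05 255;0 0 0 0 0 0.05 255;0 0 0 0 0 0 255",
)

```text
time_s: 16.63
position: [0.5008, 0.0364, 0.1661]
tool_rot: [[0.895, -0.158, 0.418], [-0.143, -0.987, -0.068], [0.424, 0.001, -0.906]]
ft_force: [2.0, 0.7, -3.7]
grip_width: 0.0514
gripper_force: 64.4
```

```bash
python3 -c "
from h import *
st()"
```

```text
t 16.63 err x,y mm [-0.32  0.1 ] h mm 2.81 F tool [ 0.1 -1.   4.2] M tool [ 0.03 -0.14  0.02] grip 0.0514441446421966 64.37851429916918
 rotres [-0.02 -0.06  0.15]
```

>>> jog_arm(
  plan="0 0 0 0 0 0.05 255;0 0 0 0 0 0.05 255;0 0 0 0 0 0 255",
)

```text
time_s: 16.88
position: [0.5013, 0.0364, 0.1654]
tool_rot: [[0.894, -0.158, 0.418], [-0.143, -0.987, -0.068], [0.424, 0.001, -0.906]]
ft_force: [0.8, -0.2, -2.0]
grip_width: 0.0512
gripper_force: 64.7
```

```bash
python3 -c "
from h import *
st()"
```

```text
t 16.88 err x,y mm [-0.22  0.05] h mm 1.96 F tool [-0.1  0.1  2.2] M tool [ 0.04 -0.26 -0.03] grip 0.051237918317672174 64.65048423036933
 rotres [-0.02 -0.08  0.14]
```

>>> jog_arm(
  plan="0 0 0 0 0 0.05 255;0 0 0 0 0 0.05 255;0 0 0 0 0 0 255",
)

```text
time_s: 17.13
position: [0.5018, 0.0363, 0.1645]
tool_rot: [[0.894, -0.158, 0.419], [-0.143, -0.987, -0.068], [0.424, 0.001, -0.906]]
ft_force: [-0.9, 0.0, -1.1]
grip_width: 0.052
gripper_force: 64.7
```

```bash
python3 -c "
from h import *
st()"
```

```text
t 17.13 err x,y mm [-0.12  0.06] h mm 0.94 F tool [-1.3  0.1  0.6] M tool [ 0.01 -0.26  0.04] grip 0.051974602380494374 64.67319088988006
 rotres [-0.02 -0.09  0.14]
```

>>> jog_arm(
  plan="0 0 0 0 0 0.05 255;0 0 0 0 0 0.05 255;0 0 0 0 0 0 255",
)

```text
time_s: 17.38
position: [0.5021, 0.0363, 0.1642]
tool_rot: [[0.894, -0.158, 0.419], [-0.143, -0.987, -0.068], [0.425, 0.001, -0.905]]
ft_force: [-5.6, -0.3, 6.5]
grip_width: 0.0514
gripper_force: 65.5
```

```bash
python3 -c "
from h import *
st()"
```

```text
t 17.38 err x,y mm [-0.03 -0.02] h mm 0.49 F tool [-2.3  1.2 -8.2] M tool [ 0.11 -0.52  0.04] grip 0.05140841827930275 65.54985880851746
 rotres [-0.03 -0.12  0.15]
```

>>> jog_arm(
  plan="0 0 0 0 0 0.05 255;0 0 0 0 0 0 255",
)

```text
time_s: 17.55
position: [0.5022, 0.0364, 0.1641]
tool_rot: [[0.894, -0.158, 0.419], [-0.143, -0.987, -0.068], [0.425, 0.001, -0.905]]
ft_force: [-8.3, 0.5, 11.8]
grip_width: 0.0517
gripper_force: 66.2
```

```bash
python3 -c "
from h import *
st()"
```

```text
t 17.55 err x,y mm [-0.01 -0.12] h mm 0.38 F tool [ -2.5   0.9 -14.1] M tool [ 0.25 -0.78 -0.03] grip 0.05169351517651632 66.16373861208558
 rotres [-0.04 -0.14  0.15]
```

>>> jog_arm(
  plan="0 0 0 0 0 0.05 255;0 0 0 0 0 0 255",
)

```text
time_s: 17.72
position: [0.5022, 0.0365, 0.164]
tool_rot: [[0.894, -0.158, 0.42], [-0.143, -0.987, -0.068], [0.425, 0.0, -0.905]]
ft_force: [-13.4, 0.9, 16.1]
grip_width: 0.0518
gripper_force: 66.8
```

```bash
python3 -c "
from h import *
st()"
```

```text
t 17.72 err x,y mm [ 0.01 -0.2 ] h mm 0.30 F tool [ -5.3   1.3 -20.3] M tool [ 0.31 -0.98 -0.02] grip 0.05177961383852321 66.79973646998405
 rotres [-0.04 -0.16  0.15]
```

>>> jog_arm(
  plan="0 0 0 0 0 -0.05 255;0 0 0 0 0 -0.05 255;0 0 0 0 0 -0.05 100;0 0 0 0 0 0 60;0 0 0 0 0 0 0;0 0 0 0 0 0 0;0 0 0 0 0 0 0;0 0 0 0 0 0 0",
  grip_force=20,
)

```text
time_s: 18.38
position: [0.5021, 0.0363, 0.164]
tool_rot: [[0.894, -0.158, 0.418], [-0.143, -0.987, -0.068], [0.424, 0.001, -0.906]]
ft_force: [0.9, 0.8, 0.1]
grip_width: 0.0857
gripper_force: 0.0
```

```bash
python3 -c "
from h import *
st()"
```

```text
t 18.38 err x,y mm [-0.09  0.07] h mm 0.35 F tool [ 0.7 -0.9  0.3] M tool [ 0.02 -0.22 -0.04] grip 0.0857007001853486 0.0
 rotres [-0.03 -0.08  0.14]
```

Released with no load left. I'll retract along the axis and check.

>>> jog_arm(
  plan="0 0 0 0 0 -0.5 0;0 0 0 0 0 -1 0;0 0 0 0 0 -2 0;0 0 0 0 0 -2.5 0;0 0 0 0 0 -2.5 0;0 0 0 0 0 -2.5 0;0 0 0 0 0 -2 0;0 0 0 0 0 0 0;0 0 0 0 0 0 0",
)

```text
time_s: 19.13
position: [0.4475, 0.0451, 0.2826]
tool_rot: [[0.893, -0.158, 0.421], [-0.143, -0.987, -0.068], [0.426, 0.001, -0.905]]
ft_force: [0.1, -1.5, -0.4]
grip_width: 0.0855
gripper_force: 0.0
```

Run:
```python
from h import *
np.set_printoptions(precision=4,suppress=True)
st(); T=[]
for n in('side','top'):
    im=cam(n); tree(n,im); u,v=map(int,proj(im,S)); 
    T.append(cv2.resize(im['pixels'][v-25:v+20,u-22:u+23,::-1],(390,390),interpolation=cv2.INTER_CUBIC))
    W=cloud(im); hsv=cv2.cvtColor(im['pixels'],cv2.COLOR_RGB2HSV); g=(hsv[...,0]>15)&(hsv[...,0]<35)&(hsv[...,1]>110)
    # brass points along each bobbin axis: new collar vs. the already hung ones
    for k in range(4):
        h=hd+k*np.pi/2; a=np.array([np.sin(t)*np.cos(h),np.sin(t)*np.sin(h),np.cos(t)]); s0=C+[.12*np.cos(h),.12*np.sin(h),.161]
        d=W-s0; z=d@a; r=np.linalg.norm(d-z[...,None]*a,axis=-1); m=g&(r<.032)&(r>.021)&(z>-.02)&(z<.06)
        if m.sum()>10: print(n,k,m.sum(),'axial pct',np.percentile(z[m],[2,25,50,75,98]))
cv2.imwrite('pics/end.png',np.hstack(T))
```

```text
t 19.13 err x,y mm [-0.06  0.07] h mm 131.22 F tool [0.1 1.5 0.5] M tool [-0.05 -0.19  0.02] grip 0.0854946979386078 0.0
 rotres [-0.03 -0.22  0.15]
side bob px [234. 174.] 142 top [0.4932 0.0316 0.2046] heading 173.5 r 0.130 zmax 0.2070
side bob px [319. 183.] 257 top [ 0.7529 -0.0038  0.2046] heading -9.0 r 0.133 zmax 0.2070
side bob px [276. 179.] 55 top [0.6205 0.0112 0.1948] heading -104.4 r 0.006 zmax 0.1975
side bob px [274. 202.] 199 top [ 0.6045 -0.113   0.2053] heading -97.7 r 0.131 zmax 0.2076
side 0 93 axial pct [0.0017 0.0051 0.0095 0.0149 0.0172]
side 1 87 axial pct [0.     0.0086 0.0141 0.0157 0.0189]
side 3 23 axial pct [0.0011 0.0042 0.0048 0.0075 0.0086]
top bob px [243. 140.] 235 top [ 0.7523 -0.0009  0.2076] heading -7.8 r 0.132 zmax 0.2101
top bob px [194. 173.] 120 top [0.6422 0.1481 0.21  ] heading 81.2 r 0.133 zmax 0.2122
top bob px [280. 184.] 156 top [ 0.6011 -0.1128  0.208 ] heading -99.1 r 0.131 zmax 0.2102
top bob px [232. 222.] 144 top [0.4927 0.0375 0.2078] heading 171.0 r 0.131 zmax 0.2107
top 0 87 axial pct [0.01   0.0142 0.0158 0.0173 0.0202]
top 1 83 axial pct [-0.0004  0.0077  0.0142  0.0161  0.0202]
top 3 91 axial pct [0.0007 0.0095 0.0152 0.0175 0.0204]
```

View pics/end.png

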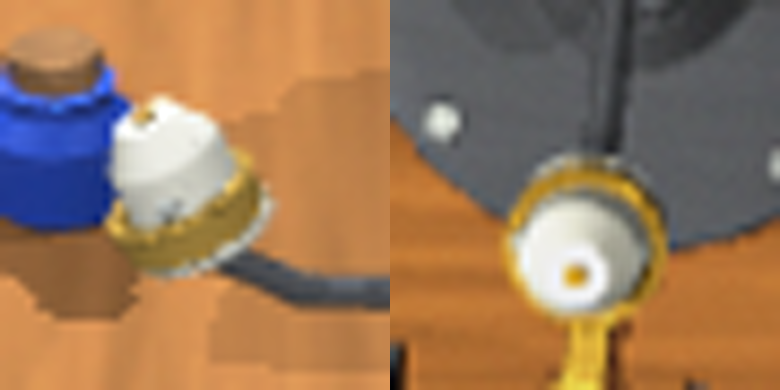

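The collar lies flat on the shoulder: crop (190,235) shows a thin white shoulder rim below it and a ball out above it at (170,210). Its axial extent matches the collars already hung, and the bobbin stands over the pointer. Handing in.

```bash
python3 -c "
from rig import job
print(job.close_job())"
```

```text
the job is handed in; nothing more can be done
None
```

The tree is turned so an empty branch stands over the pointer, and the small brass collar is seated flat on that branch's shoulder. It went on with at most about 20 N; one spring ball shows out above it, and the far one was out of the camera's view. The gripper is open and clear, the arm never went near the jar, chimney or spatula, and the job was handed in at about 19 s with no verdict returned.

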